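Load the tin magazine with its push plunger

TASK

Clear the red-capped spice jar out of the tin magazine's loading bay and stand it upright on the wooden board beside the other jar. Then load every tin standing in front of the magazine, one at a time: stand it in the bay and push the sprung plunger fully through its stroke, so that the tin goes right in under the clear roof, and let the plunger spring back. All tins must end upright inside the magazine and the bay be empty; leave the other things where they are.

Things in the scene. Friction and masses are not known exactly. Their poses are not given: they have to be found in the camera images.
- magazine: push-loaded tin magazine, fixed, lying crosswise. Origin: worktop level, centre of its open loading bay, where a tin is to be stood; z up, +y the direction of loading (robot's left), -x its front, towards the robot. The bay has no floor or rails and is open to front, back and above. A covered lane for the tins runs from the mouth (y=+45 mm) to an end wall (y=+305 mm).
- mouth (a point): middle of the lane's mouth at worktop level; axes as the magazine. Lane 64 mm wide inside, walls 3 mm, 16 mm foot flanges outside, clear roof (underside 82, top 87 mm high). Splayed lead-in wings, 45 mm tall, reach 20 mm from the mouth towards the bay and to 47 mm either side of the middle. The worktop is the lane's floor.
- housing (a point): top centre of the plunger's dark housing: 56 mm (x) by 24 mm (y), 54 mm tall, on a foot 84 by 30 mm, 5 mm high; 60 mm to the right (-y) of the bay centre.
- ram_face (a point): centre of the plunger's flat aluminium face, which pushes the tin; 50 mm wide, 5 to 51 mm high; 40 mm to the right (-y) of the bay centre at rest, moves with the plunger.
- plunger (a joint): travel of the sprung plunger in m along the magazine's +y: 0 at rest (held by its spring), 0.100 pushed fully through, when its face stands 15 mm inside the mouth. The spring pushes back with 3 N at rest, 8.5 N at full stroke, damped (20 N per m/s), and returns the plunger by itself. Tins in the lane add up to about 10 N of friction.
- paddle (a point): centre of the rear (-y) face of the plunger's upright dark paddle, the part to push, 60 mm above the worktop; it moves with the plunger. The paddle is 46 mm wide (x), 14 mm thick (y), from 12 to 85 mm high. At rest the point is at y=-192 mm in the magazine's frame; its axes are the magazine's. Nothing stands behind it.
- board: wooden board lying fixed at the front right, 126 mm (x) by 142 mm (y), top face 14 mm above the worktop. Origin: worktop level under its centre.
- jar: spice jar with a red cap left standing in the loading bay, 44 mm across, 105 mm tall, about 0.1 kg. Origin: centre of its underside, z up along the jar. It is too tall to go under the magazine's roof.
- tin_1: food tin, 57 mm across, 72 mm tall, 0.13 to 0.25 kg, standing in front of the magazine at the start. Three or four of these identical tins are there; an absent one is None from the start. Origin: centre of its underside, z up along the tin.
- tin_2: food tin, 57 mm across, 72 mm tall, 0.13 to 0.25 kg, standing in front of the magazine at the start. Three or four of these identical tins are there; an absent one is None from the start. Origin: centre of its underside, z up along the tin.
- tin_3: food tin, 57 mm across, 72 mm tall, 0.13 to 0.25 kg, standing in front of the magazine at the start. Three or four of these identical tins are there; an absent one is None from the start. Origin: centre of its underside, z up along the tin.
- tin_4: food tin, 57 mm across, 72 mm tall, 0.13 to 0.25 kg, standing in front of the magazine at the start. Three or four of these identical tins are there; an absent one is None from the start. Origin: centre of its underside, z up along the tin.
- board_jar: spice jar with a white cap, 43 mm across, 100 mm tall, already standing near the right (-y) end of the board; leave it there
- timer: red and white kitchen timer, 57 mm across, 47 mm tall, left of the tins; leave it alone
- sachet_a: blue and white paper sachet, 68x100x9 mm, lying at the left; leave it alone
- milk: green and white milk carton, 71x72x228 mm, at the back; leave it alone
- hot_sauce: small sauce bottle, 38 mm across, 146 mm tall, at the back; leave it alone
- green_spice: green-capped spice shaker, 42 mm across, 147 mm tall, at the back; leave it alone

How it is judged:
By the outcome, as a careful person would: the job done as asked, in the order asked, and still so for the second after the job is handed in, with the robot touching nothing.
Of tin_1, tin_2, tin_3, tin_4 only 3 to 4 are there at a start; the rules pass over those that are not, and their reading is None.
At some moment in a run one of tin_1, tin_2, tin_3, tin_4 may be knocked a few centimetres aside while the robot is not near it.
Once in a run the grip may slacken for a moment while it holds something.
It also fails if it takes over 210 s, if anything falls off the work surface, if the arm or the gripper's body presses on something with over 40 N, if the wrist force passes 120 N, or if a joint passes its speed limit or range.

ROBOT

A 6-joint arm with a two-finger parallel gripper is mounted at the origin on a cart in front of the work surface, level with it; the furniture and walls round the work are solid. World frame = base frame: x ahead of the robot, y to its left, z up, the work surface at z = 0. Lengths are in m, angles in rad, forces in N, time in s.
With the tool pointing down it reaches from about 0.325 to 0.775 m from the base axis. Payload 9.3 kg.
Tool frame: the origin (TCP) lies midway between the tips of the shut fingers; the grasp point (between the pads) lies 19 mm behind it; z points along the fingers, y is the line along which they close (so a half turn about z gives the same grasp; the last joint's range is limited). The gripper opens to 85 mm and grips with 20 to 120 N. Pads are 22 mm wide; open, the fingers measure 114 mm over their backs; the gripper's body (76 mm by 85 mm) begins 54 mm behind the grasp point. The pads swing forward as they close: fully open they stand 13 mm farther back than shut.
Start: joints at [-0.153, 0.259, 0.021, 1.334, 0, 1.418], TCP at [0.55, -0, 0.231] pointing down, gripper open.
Joint ranges: [-3.04, 3.04], [-0.91, 1.82], [-1.04, 1.36], [-1.92, 1.95], [-1.52, 1.45], [-3.14, 3.14]. Speed limits (rad/s): [2.22, 2.22, 2.79, 3.14, 3.14, 3.14].

INTERFACE

Orientations are given as a rotation vector (axis times angle).
In Python, from cell import * gives the robot as it stands.
- The arm moves only by the tool jog_arm, never from a script. Its argument "motion" is a list of rows, each a list of 3 entries, a list of its own where there are three numbers: the closure, from 0 (fully open) to 1 (shut), then the shift along the tool's x, y, z scaled (see below), then the turn, a rotation vector about the tool's x, y, z scaled (see below). A call has 1 to 5 rows; each row is the pose to reach, as a shift and turn from the pose commanded when the call began, along the tool's axes at that moment, turning the shorter way round; what a row does not reach only later rows make up. The controller multiplies each number of a shift by 500 mm and each number of a turn by pi rad. A row lasts 1/8 s, in which the tool goes at most 62.5 mm and 10.7 degrees, less where a joint would pass 70% of its speed; a pose out of reach is approached as far as the arm can. A call with a number of a shift or a turn outside -1 to 1 is refused whole. A call with a gripper value outside its range is refused whole. The fingers move at their own pace and stop on an object; the grip force is fixed at half the most. Time passes only in rows, so rows that repeat a pose let the fingers close. It gives the time, the measured TCP pose, the force, the opening and the grip force at its end, in the units of the state.
- state(): the state, without advancing time (a new reading comes with each control period).
- grab_frame(name): name is "scene" or "side" or "wrist"; returns (picture, depth): 420x560x3 uint8, red, green, blue; 420x560 float32, m along the optical axis (not along the pixel's ray), 0 where there is no reading.
- get_calibration(name): a dict with "fx", "fy", "cx", "cy" (pixels), "camera_from_world" (4x4, takes a point from world to camera coordinates). Camera axes: x right, y up, looking along -z (the intrinsics and any distortion apply to the point x, -y, -z); pixel columns grow to the right and rows downward; lengths in m; the calibration is good to about 2 mm. A picture is of the moment at which its call begins: read the wrist's pose just before it. get_calibration takes no time and is no camera call; for the wrist camera it gives the pose at the moment of the call.
- sign_off(): hands the job in; it is judged then, once.
The state is a dict: "time_s": time; "joints": joint angles; "dq": joint speeds; "effort": joint torques, N m; "position": TCP position; "ee_rot": TCP orientation; "force": force on the tool from outside, world axes, zero at the start; "wrist_torque": the same for the moment, N m; "grip_width": opening from 0.0 (shut) to 1.0 (fully open); "finger_force": force on a finger pad.
Only numpy, scipy, OpenCV 4.12 (cv2) and the standard library are available. Lean on these libraries where they do the work, as an engineer would, in place of code of your own. Each camera call takes 0.05 s, during which the arm holds its last target. There are 200 camera calls.

## Working session

There is one attempt and no reset: what is moved stays moved. The work goes in short steps, Python scripts to look and compute and a tool call to move; the robot and the scene stay as the last step left them, time stands still between calls to the robot, and variables do not carry over. Pictures are saved under pics/ and viewed, at most 14 in all, crops included, and the job is handed in when it is done.

Besides the shell and the picture viewer there is one more tool, called after "Emit:" as name([rows], argument=value, ...), one row to a line, values as JSON. jog_arm: Moves the arm, as the interface text tells. Its arguments: {"type":"object","properties":{"motion":{"type":"array"}},"required":["motion"]}

```bash
mkdir -p pics; ls; cat > h.py <<'E'
from cell import *
import numpy as np, cv2
def save(n,p): cv2.imwrite('pics/'+p,cv2.cvtColor(n,cv2.COLOR_RGB2BGR))
def pts(d,c):
    v,u=np.mgrid[:420,:560]
    P=np.stack([(u-c['cx'])/c['fx']*d,-(v-c['cy'])/c['fy']*d,-d,np.ones_like(d)],-1)
    W=P@np.linalg.inv(c['camera_from_world']).T
    W=W[...,:3]; W[d<=0]=np.nan
    return W
E
python3 - <<'E'
from h import *
for n in('scene','side'):
    c=get_calibration(n); p,d=grab_frame(n); save(p,n+'0.png'); np.savez(n+'0.npz',p=p,W=pts(d,c))
    print(n,{k:v for k,v in c.items() if k!='camera_from_world'}, np.linalg.inv(c['camera_from_world'])[:3,3])
print(state())
E
```

```text
pics
scene {'fx': 400.1965461598742, 'fy': 400.1965461598742, 'cx': 278.9938901038504, 'cy': 209.0627836569074} [0.18871426 0.93871373 0.52012228]
side {'fx': 425.0727778645677, 'fy': 425.0727778645677, 'cx': 283.7799503593301, 'cy': 207.16884164000697} [0.60249945 0.96717182 0.71664331]
{'time_s': 0.1, 'joints': array([-1.52606399e-01,  2.59150407e-01,  2.08178710e-02,  1.33368578e+00,
        7.25706533e-06,  1.41818801e+00]), 'dq': array([ 0.00072569, -0.00134927,  0.00311235, -0.0024874 ,  0.00038498,
        0.00056391]), 'effort': array([ 3.14176716e-03, -5.56694484e+01,  3.45071769e+01,  1.17344077e-02,
       -2.28166823e-04,  1.16645586e-05]), 'position': array([5.49746964e-01, 3.28710273e-05, 2.30710945e-01]), 'ee_rot': array([-2.22073939e+00, -2.22074364e+00,  1.12564107e-03]), 'force': array([ 0.24092341, -0.12075609, -0.83135152]), 'wrist_torque': array([ 0.02742378,  0.00209065, -0.03221012]), 'finger_force': 0.0, 'grip_width': 1.0007838997595182}
```

View pics/scene0.png

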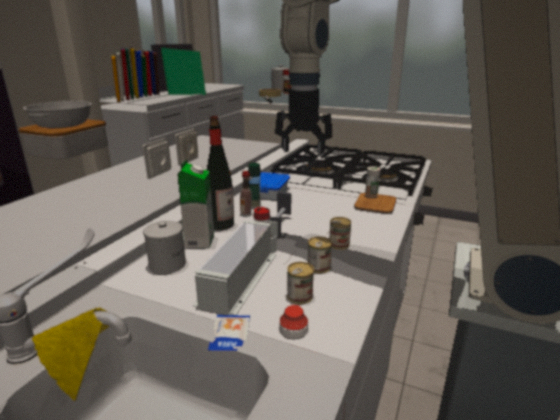

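View pics/side0.png

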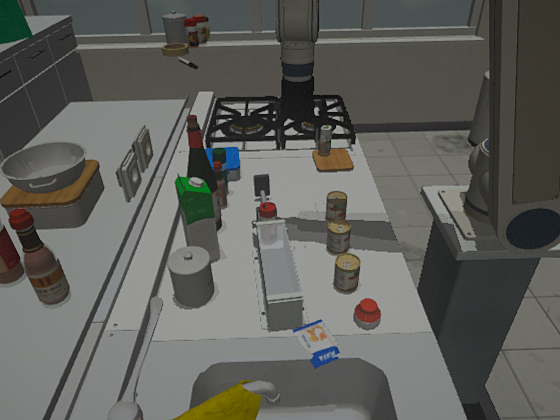

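The side view shows three tins at about (336,205), (339,237) and (347,272), and the red cap at (268,210). The board is at (332,160), the paddle at (262,185), the magazine lane runs from (270,235) to (283,315), and the timer is at (368,312).

```bash
python3 - <<'E'
from h import *
z=np.load('side0.npz');W=z['W'];p=z['p'].astype(int)
def reg(n,m):
    q=W[m]; 
    if len(q): print(n,len(q),np.nanmedian(q,0).round(3),np.nanpercentile(q,3,axis=0).round(3),np.nanpercentile(q,97,axis=0).round(3))
v,u=np.mgrid[:420,:560]
box=lambda a,b,c,d:(u>=a)&(u<=b)&(v>=c)&(v<=d)
Z=W[...,2]
for n,b in (('t1',(320,352,185,225)),('t2',(322,356,215,257)),('t3',(330,364,250,295))):
    reg(n+'top',box(*b)&(Z>.064)&(Z<.082)&(W[...,0]>.3)&(W[...,0]<.75)); 
red=(p[...,0]>110)&(p[...,1]<60)&(p[...,2]<60)
reg('redcap',red&box(250,285,195,225)); reg('redcaptop',red&box(250,285,195,225)&(Z>.098))
reg('paddle',box(250,272,170,200)&(Z>.02)&(p.sum(-1)<180)); reg('paddletop',box(250,272,170,200)&(Z>.08)&(Z<.092))
reg('board',box(308,360,140,175)&(Z>.009)&(Z<.02)); reg('bjar',box(310,340,120,160)&(Z>.03)); reg('bjar top',box(310,340,120,160)&(Z>.095))
reg('roof?',box(250,305,215,330)&(Z>.075)&(Z<.095))
reg('timer',box(350,385,295,330)&(Z>.04))
reg('table',box(380,400,220,300))
# wrist camera
c=get_calibration('wrist');pp,d=grab_frame('wrist');save(pp,'w0.png');np.savez('w0.npz',p=pp,W=pts(d,c))
E
```

```text
t1top 334 [0.445 0.012 0.068] [ 0.418 -0.03   0.065] [0.472 0.124 0.071]
t2top 366 [0.452 0.137 0.068] [0.429 0.103 0.065] [0.477 0.243 0.072]
t3top 387 [0.451 0.26  0.068] [0.426 0.234 0.065] [0.475 0.287 0.071]
redcap 84 [0.629 0.087 0.104] [0.613 0.066 0.102] [0.648 0.101 0.106]
redcaptop 82 [0.629 0.087 0.104] [0.613 0.066 0.102] [0.648 0.101 0.106]
paddle 250 [ 0.65  -0.101  0.056] [ 0.629 -0.108  0.023] [ 0.669 -0.096  0.082]
paddletop 42 [ 0.65  -0.105  0.082] [ 0.629 -0.113  0.08 ] [ 0.672 -0.099  0.085]
board 687 [ 0.406 -0.316  0.012] [ 0.351 -0.395  0.01 ] [ 0.471 -0.257  0.016]
bjar 564 [ 0.445 -0.349  0.092] [ 0.366 -0.583  0.031] [0.509 0.015 0.301]
bjar top 272 [0.496 0.008 0.269] [ 0.421 -0.371  0.099] [0.512 0.016 0.302]
roof? 2735 [0.609 0.274 0.085] [0.569 0.118 0.079] [0.647 0.381 0.087]
timer 209 [0.423 0.369 0.045] [0.407 0.35  0.041] [0.439 0.383 0.047]
table 1701 [ 0.327  0.182 -0.001] [-0.124 -1.102 -0.885] [0.369 0.308 0.001]
```

View pics/w0.png

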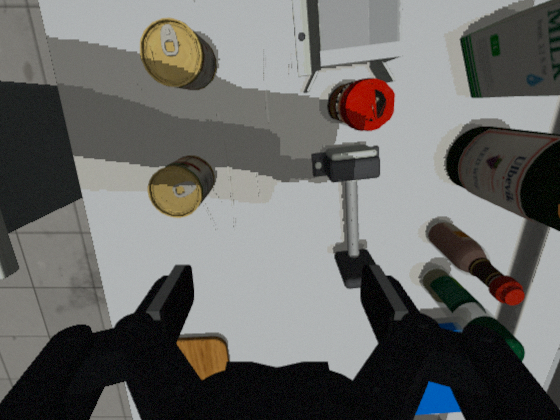

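The wrist view shows the jar's red cap at (368,104), the housing at (350,165) and the paddle at (355,267). Two tins are at (172,53) and (177,195), and the board corner is at (205,355). Next I'll fit the magazine's axis.

```bash
python3 - <<'E'
from h import *
for n in('side0','w0'):
    W=np.load(n+'.npz')['W'].reshape(-1,3);W=W[np.isfinite(W).all(1)]
    def sel(x0,x1,y0,y1,z0,z1):
        m=(W[:,0]>x0)&(W[:,0]<x1)&(W[:,1]>y0)&(W[:,1]<y1)&(W[:,2]>z0)&(W[:,2]<z1);return W[m]
    for nm,b in dict(roof=(.54,.72,.1,.45,.078,.092),paddle=(.61,.69,-.14,-.07,.074,.09),housing=(.59,.69,-.02,.07,.047,.058),cap=(.59,.67,.04,.13,.097,.112),
      t1=(.39,.51,-.05,.06,.064,.076),t2=(.39,.51,.08,.19,.064,.076),t3=(.39,.51,.2,.33,.064,.076),board=(.3,.5,-.45,-.2,.01,.018),bjar=(.33,.5,-.45,-.2,.09,.106)).items():
        q=sel(*b)
        if len(q)<20: print(n,nm,len(q));continue
        r=cv2.minAreaRect((q[:,:2]*1000).astype(np.float32))
        print(n,nm,len(q),q.mean(0).round(3),np.percentile(q,[2,98],axis=0)[:,:2].round(3).tolist(),[np.round(x,1) for x in r])
    q=sel(.54,.72,.1,.45,.078,.092)
    if len(q)>50:
        ys=np.arange(.12,.38,.02)
        for f in (1,99):
            a=[(y,np.percentile(q[abs(q[:,1]-y)<.01,0],f)) for y in ys if (abs(q[:,1]-y)<.01).sum()>10]
            a=np.array(a); 
            if len(a)>2: print(n,'edge',f,np.polyfit(a[:,0],a[:,1],1).round(4))
E
```

```text
side0 roof 2657 [0.608 0.266 0.085] [[0.567, 0.122], [0.649, 0.381]] [array([610.3, 242.3]), array([ 71.6, 288.6]), np.float64(6.5)]
side0 paddle 70 [ 0.651 -0.104  0.08 ] [[0.629, -0.113], [0.672, -0.097]] [array([ 650.7, -106.4]), array([44.9, 17.3]), np.float64(11.5)]
side0 housing 19
side0 cap 165 [0.63  0.088 0.103] [[0.61, 0.065], [0.65, 0.105]] [array([629.9,  84.2]), array([40.6, 43.8]), np.float64(0.4)]
side0 t1 215 [ 0.441 -0.004  0.068] [[0.416, -0.031], [0.466, 0.024]] [array([440.5,  -3.5]), array([55.9, 57. ]), np.float64(41.7)]
side0 t2 286 [0.453 0.129 0.068] [[0.428, 0.101], [0.478, 0.157]] [array([453.1, 130. ]), array([56.8, 56.4]), np.float64(44.5)]
side0 t3 387 [0.451 0.26  0.068] [[0.425, 0.233], [0.477, 0.288]] [array([450.5, 260.1]), array([57.7, 55.2]), np.float64(86.8)]
side0 board 629 [ 0.41  -0.317  0.013] [[0.352, -0.394], [0.472, -0.256]] [array([ 411.4, -325.1]), array([126.1, 148. ]), np.float64(3.3)]
side0 bjar 45 [ 0.436 -0.351  0.098] [[0.418, -0.357], [0.452, -0.345]] [array([ 435.4, -349.6]), array([15.3, 34.5]), np.float64(89.9)]
side0 edge 1 [-0
[... 335 characters left out ...]
.021 0.052] [[0.607, 0.004], [0.659, 0.036]] [array([630.8,  37.4]), array([55.2, 67.6]), np.float64(6.6)]
w0 cap 2116 [0.627 0.084 0.105] [[0.608, 0.065], [0.647, 0.103]] [array([627.7,  83.9]), array([43. , 42.3]), np.float64(39.5)]
w0 t1 2197 [ 0.439 -0.004  0.068] [[0.413, -0.03], [0.465, 0.021]] [array([438.8,  -4.4]), array([57. , 55.7]), np.float64(0.4)]
w0 t2 3385 [0.45  0.129 0.068] [[0.425, 0.103], [0.477, 0.154]] [array([450.8, 128.4]), array([55.9, 56.8]), np.float64(85.5)]
w0 t3 0
w0 board 1432 [ 0.435 -0.286  0.013] [[0.4, -0.327], [0.467, -0.256]] [array([ 438.9, -284.2]), array([67.3, 84.3]), np.float64(24.0)]
w0 bjar 0
w0 edge 1 [-0.0831  0.596 ]
w0 edge 99 [-0.1091  0.6696]
```

Emit:
jog_arm([
  [0, [0.168, 0.156, 0], [0, 0, -0.0356]],
  [0, [0.168, 0.156, 0], [0, 0, -0.0356]],
  [0, [0.168, 0.156, 0], [0, 0, -0.0356]],
  [0, [0.168, 0.156, 0], [0, 0, -0.0356]],
])

```text
time_s: 0.65
position: [0.6276, 0.084, 0.2307]
ee_rot: [-2.093, -2.342, 0.002]
force: [0.2, -0.8, -0.1]
grip_width: 1.005
finger_force: 0.0
```

```bash
cat >> h.py <<'E'
Y=0.1117; ax=np.array([-np.sin(Y),np.cos(Y)]); px=np.array([np.cos(Y),np.sin(Y)])  # mag y, mag x (tool x, tool y)
def look(tag,cams=('side','wrist')):
    C=[]
    for n in cams:
        c=get_calibration(n);p,d=grab_frame(n);save(p,f'{tag}_{n}.png');W=pts(d,c);np.savez(f'{tag}_{n}.npz',p=p,W=W)
        C.append((n,W.reshape(-1,3),p.reshape(-1,3).astype(int)))
    return C
def sel(W,x0,x1,y0,y1,z0,z1):
    m=np.isfinite(W).all(1)&(W[:,0]>x0)&(W[:,0]<x1)&(W[:,1]>y0)&(W[:,1]<y1)&(W[:,2]>z0)&(W[:,2]<z1);return W[m]
def tops(W,b=(.33,.54,-.2,.34),z=(.064,.076),tag=''):
    q=sel(W,*b,*z); g=np.zeros((600,600),np.uint8)
    for x,y in q[:,:2]: cv2.circle(g,(int((x-.2)*1000),int((y+.3)*1000)) if 0<=y+.3<.6 else (0,0),3,255,-1)
    cs,_=cv2.findContours(g,cv2.RETR_EXTERNAL,cv2.CHAIN_APPROX_NONE)
    for c in cs:
        if cv2.contourArea(c)>900:
            r=cv2.minEnclosingCircle(c);print(tag,'top',round(r[0][0]/1000+.2,4),round(r[0][1]/1000-.3,4),'r',round(r[1]-3,1))
def go(t):  # target world xy(z) -> shift numbers in tool frame
    s=state();dp=np.array(t[:2])-s['position'][:2]
    out=[dp@ax/.5,dp@px/.5]
    if len(t)>2: out.append((s['position'][2]-t[2])/.5)
    return np.round(out,4)
E
python3 - <<'E'
from h import *
from scipy.spatial.transform import Rotation as R
s=state();print(s['position'],R.from_rotvec(s['ee_rot']).as_matrix().round(3).tolist())
for n,W,p in look('a'):
    tops(W,tag=n)
    q=sel(W,.59,.67,.04,.13,.1,.112); print(n,'cap',len(q),np.percentile(q,[1,50,99],axis=0).round(3).tolist() if len(q) else '')
    q=sel(W,.3,.72,-.13,.5,.07,.09)
    l=(q[:,:2]-[.628,.078])
    m=abs(l@px)<.04; t=l[m]@ax
    r=t[(t>.02)&(t<.33)]; pd=t[t<-.1]
    print(n,'roof',np.percentile(r,[0.5,99.5]).round(4) if len(r) else '', 'paddle',np.percentile(pd,[1,99]).round(4) if len(pd) else '')
    h=sel(W,.58,.7,-.03,.07,.048,.058); 
    if len(h): l=h[:,:2]-[.628,.078]; t=l@ax; u=l@px; m=(abs(u)<.03); print(n,'hous',len(h),np.histogram(t[m],np.arange(-.09,-.01,.004)),np.percentile(u[(t>-.07)&(t<-.05)],[2,98]).round(4))
print(go((.628,.084,.06)))
E
```

```text
[0.62763356 0.08399354 0.23066957] [[-0.112, 0.994, -0.001], [0.994, 0.112, -0.0], [-0.0, -0.001, -1.0]]
side top 0.4505 0.2599 r 29.4
side top 0.4523 0.1285 r 30.5
side top 0.4433 -0.004 r 31.3
side cap 148 [[0.61, 0.063, 0.1], [0.63, 0.087, 0.104], [0.65, 0.106, 0.107]]
side roof [0.0229 0.3078] paddle [-0.1914 -0.175 ]
side hous 16 (array([0, 0, 0, 0, 2, 2, 4, 1, 4, 3, 0, 0, 0, 0, 0, 0, 0, 0, 0]), array([-0.09 , -0.086, -0.082, -0.078, -0.074, -0.07 , -0.066, -0.062,
       -0.058, -0.054, -0.05 , -0.046, -0.042, -0.038, -0.034, -0.03 ,
       -0.026, -0.022, -0.018, -0.014])) [0.0214 0.028 ]
wrist top 0.4503 0.1279 r 29.3
wrist top 0.4388 -0.0055 r 29.3
wrist cap 1521 [[0.608, 0.064, 0.101], [0.628, 0.085, 0.105], [0.648, 0.104, 0.106]]
wrist roof [0.0262 0.171 ] paddle [-0.1922 -0.1795]
wrist hous 1068 (array([  0,   0,   0,   0,  87, 137, 142, 142, 148, 192,  91, 129,   0,
         0,   0,   0,   0,   0,   0]), array([-0.09 , -0.086, -0.082, -0.078, -0.074, -0.07 , -0.066, -0.062,
       -0.058, -0.054, -0.05 , -0.046, -0.042, -0.038, -0.034, -0.03 ,
       -0.026, -0.022, -0.018, -0.014])) [-0.0274  0.0252]
[0.0012 0.0013 0.3428]
```

View pics/a_wrist.png

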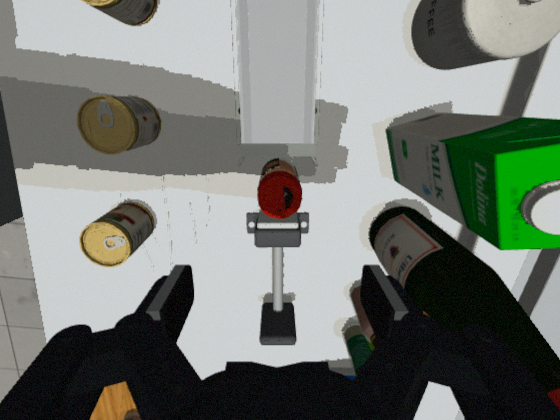

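The wrist view shows the bay, the jar (280,190), the housing (278,228) and the paddle (278,322) all in line with the tool. Milk and bottles are well clear. I'll descend and grip the jar.

Emit:
jog_arm([
  [0, [0, 0, 0.12], [0, 0, 0]],
  [0, [0, 0, 0.24], [0, 0, 0]],
  [0, [0, 0, 0.342], [0, 0, 0]],
  [0, [0, 0, 0.342], [0, 0, 0]],
  [0, [0, 0, 0.342], [0, 0, 0]],
])

```text
time_s: 1.38
position: [0.629, 0.0835, 0.0627]
ee_rot: [2.093, 2.34, 0.003]
force: [-0.4, 1.1, 1.7]
grip_width: 1.0
finger_force: 0.0
```

Emit:
jog_arm([
  [1, [0, 0, 0], [0, 0, 0]],
  [1, [0, 0, 0], [0, 0, 0]],
  [1, [0, 0, 0], [0, 0, 0]],
  [1, [0, 0, 0], [0, 0, 0]],
  [1, [0, 0, 0], [0, 0, 0]],
])

```text
time_s: 2.0
position: [0.6289, 0.084, 0.0618]
ee_rot: [2.092, 2.341, 0.003]
force: [-1.1, -0.7, 7.6]
grip_width: 0.498
finger_force: 59.8
```

Emit:
jog_arm([
  [1, [0, 0, -0.05], [0, 0, 0]],
  [1, [0, 0, -0.15], [0, 0, 0]],
  [1, [0, 0, -0.25], [0, 0, 0]],
  [1, [0, 0, -0.25], [0, 0, 0]],
])

```text
time_s: 2.5
position: [0.6297, 0.0841, 0.19]
ee_rot: [2.09, 2.338, 0.008]
force: [0.3, -0.5, -1.1]
grip_width: 0.498
finger_force: 61.0
```

```bash
python3 - <<'E'
from h import *
W=np.load('a_side.npz')['W'].reshape(-1,3)
q=sel(W,.33,.5,-.45,-.2,.108,.12);print(len(q),np.percentile(q,[2,50,98],axis=0).round(3).tolist(),cv2.minEnclosingCircle((q[:,:2]*1000).astype(np.float32)))
q=sel(W,.33,.5,-.45,-.2,.03,.1);print(len(q),np.percentile(q,[2,50,98],axis=0).round(3).tolist())
print(go((.405,-.29)))
E
```

```text
60 [[0.418, -0.382, 0.109], [0.437, -0.363, 0.112], [0.455, -0.346, 0.114]] ((437.1291809082031, -364.3172607421875), 21.898780822753906)
233 [[0.416, -0.363, 0.032], [0.438, -0.35, 0.066], [0.457, -0.343, 0.098]]
[-0.6935 -0.53  ]
```

Emit:
jog_arm([
  [1, [-0.08, -0.06, 0], [0, 0, 0]],
  [1, [-0.16, -0.12, 0], [0, 0, 0]],
  [1, [-0.24, -0.18, 0], [0, 0, 0]],
  [1, [-0.32, -0.24, 0], [0, 0, 0]],
  [1, [-0.4, -0.3, 0], [0, 0, 0]],
])

```text
time_s: 3.12
position: [0.4999, -0.1325, 0.1846]
ee_rot: [-2.093, -2.342, 0.0]
force: [0.7, 0.4, -1.4]
grip_width: 0.496
finger_force: 61.1
```

Emit:
jog_arm([
  [1, [-0.08, -0.06, 0], [0, 0, 0]],
  [1, [-0.16, -0.12, 0], [0, 0, 0]],
  [1, [-0.24, -0.18, 0], [0, 0, 0]],
  [1, [-0.294, -0.22, 0], [0, 0, 0]],
  [1, [-0.294, -0.22, 0], [0, 0, 0]],
])

```text
time_s: 3.75
position: [0.407, -0.2913, 0.1845]
ee_rot: [-2.097, -2.338, 0.0]
force: [-0.8, -0.8, -1.0]
grip_width: 0.497
finger_force: 61.2
```

```bash
python3 - <<'E'
from h import *
s=state();print(s['position'],s['grip_width'],go((.41,-.29,.078)))
for n,W,p in look('b',('side',)):
    q=sel(W,.33,.5,-.45,-.22,.108,.3);print(len(q))
    r=p.reshape(420,560,3);m=(r[...,0]>100)&(r[...,1]<55)&(r[...,2]<55);W3=W.reshape(420,560,3)
    m&=(W3[...,1]<-.15);print(m.sum(),np.percentile(W3[m],[2,50,98],axis=0).round(3) if m.any() else '')
    cv2.imwrite('pics/b_crop.png',cv2.resize(cv2.cvtColor(r[90:190,270:390],cv2.COLOR_RGB2BGR),None,fx=5,fy=5))
E
```

```text
[ 0.40703864 -0.29132939  0.18451346] 0.49673161232805313 [0.002  0.0062 0.213 ]
1361
12 [[ 0.879 -0.793  0.39 ]
 [ 0.906 -0.738  0.391]
 [ 0.923 -0.715  0.392]]Traceback (most recent call last):
  File "<stdin>", line 7, in <module>
cv2.error: OpenCV(4.12.0) /io/opencv/modules/imgproc/src/color.simd_helpers.hpp:94: error: (-2:Unspecified error) in function 'cv::impl::{anonymous}::CvtHelper<VScn, VDcn, VDepth, sizePolicy>::CvtHelper(cv::InputArray, cv::OutputArray, int) [with VScn = cv::impl::{anonymous}::Set<3, 4>; VDcn = cv::impl::{anonymous}::Set<3, 4>; VDepth = cv::impl::{anonymous}::Set<0, 2, 5>; cv::impl::{anonymous}::SizePolicy sizePolicy = cv::impl::<unnamed>::NONE; cv::InputArray = const cv::_InputArray&; cv::OutputArray = const cv::_OutputArray&]'
> Unsupported depth of input image:
>     'VDepth::contains(depth)'
> where
>     'depth' is 4 (CV_32S)
```

Emit:
jog_arm([
  [1, [0.002, 0.004, 0.08], [0, 0, 0]],
  [1, [0.002, 0.004, 0.15], [0, 0, 0]],
  [1, [0.002, 0.004, 0.19], [0, 0, 0]],
  [1, [0.002, 0.004, 0.2], [0, 0, 0]],
  [1, [0.002, 0.004, 0.206], [0, 0, 0]],
])

```text
time_s: 4.42
position: [0.4107, -0.2882, 0.0825]
ee_rot: [2.093, 2.343, 0.0]
force: [-0.3, -0.0, -0.7]
grip_width: 0.498
finger_force: 61.2
```

```bash
python3 - <<'E'
from h import *
s=state();print(s['position'],s['grip_width'],s['force'],go((.41,-.29,.078)))
p=look('c',('side',)); r=cv2.imread('pics/c_side.png')[90:190,270:390]
cv2.imwrite('pics/c_crop.png',cv2.resize(r,None,fx=5,fy=5))
E
```

```text
[ 0.41070428 -0.28821966  0.0825379 ] 0.49795317198702227 [-0.30135781 -0.01967252 -0.67010415] [-0.0034 -0.0018  0.0091]
```

View pics/c_crop.png

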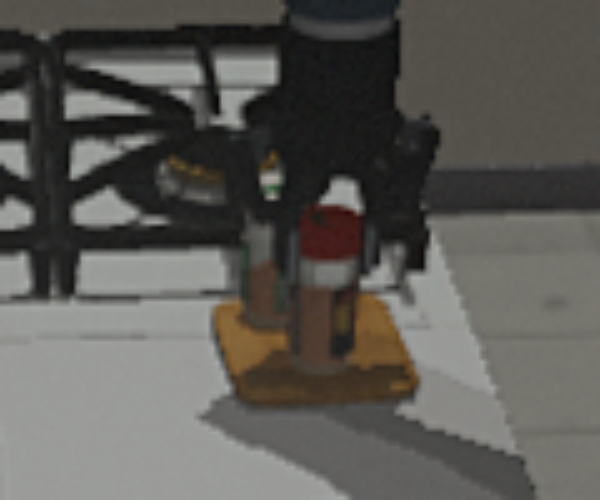

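The red-capped jar hangs upright just above the board: its foot is at (325,365) in the crop, with the board's near edge at (325,400). I'll lower the last few mm and release.

Emit:
jog_arm([
  [1, [0, 0, 0.006], [0, 0, 0]],
  [1, [0, 0, 0.01], [0, 0, 0]],
  [1, [0, 0, 0.011], [0, 0, 0]],
])

```text
time_s: 4.85
position: [0.4102, -0.2887, 0.0769]
ee_rot: [2.094, 2.342, -0.0]
force: [-1.0, -0.1, -0.8]
grip_width: 0.494
finger_force: 61.2
```

Emit:
jog_arm([
  [1, [0, 0, 0.003], [0, 0, 0]],
  [1, [0, 0, 0.003], [0, 0, 0]],
  [0.35, [0, 0, 0.003], [0, 0, 0]],
  [0.1, [0, 0, 0.003], [0, 0, 0]],
  [0, [0, 0, 0.003], [0, 0, 0]],
])

```text
time_s: 5.48
position: [0.4102, -0.2887, 0.0752]
ee_rot: [-2.094, -2.342, 0.0]
force: [0.2, 0.1, -0.3]
grip_width: 0.998
finger_force: 0.0
```

Emit:
jog_arm([
  [0, [0, 0, 0], [0, 0, 0]],
  [0, [0, 0, -0.05], [0, 0, 0]],
  [0, [0, 0, -0.16], [0, 0, 0]],
  [0, [0, 0, -0.28], [0, 0, 0]],
  [0, [0, 0, -0.3], [0, 0, 0]],
])

```text
time_s: 6.1
position: [0.4113, -0.2896, 0.2292]
ee_rot: [2.089, 2.337, -0.001]
force: [-0.9, -0.0, -0.5]
grip_width: 1.001
finger_force: 0.0
```

```bash
python3 - <<'E'
from h import *
s=state();print(s['position'],s['grip_width'])
for n,W,p in look('d',('side',)):
    tops(W,tag=n)
    q=sel(W,.33,.5,-.33,-.22,.105,.13);print(len(q),np.percentile(q,[2,50,98],axis=0).round(3).tolist())
    q=sel(W,.33,.5,-.45,-.335,.108,.13);print(len(q),np.percentile(q,[2,50,98],axis=0).round(3).tolist())
print('above tin1',go((.440,-.005)))
E
```

```text
[ 0.41128316 -0.28962633  0.22921045] 1.0005179951665766
side top 0.4491 0.2595 r 30.5
side top 0.4515 0.1295 r 29.9
side top 0.4407 -0.0049 r 30.2
108 [[0.393, -0.304, 0.106], [0.413, -0.278, 0.117], [0.431, -0.263, 0.12]]
62 [[0.419, -0.385, 0.108], [0.436, -0.361, 0.112], [0.456, -0.344, 0.114]]
above tin1 [0.5587 0.121 ]
```

Emit:
jog_arm([
  [0, [0.12, 0.026, 0], [0, 0, 0]],
  [0, [0.24, 0.052, 0], [0, 0, 0]],
  [0, [0.36, 0.08, 0], [0, 0, 0]],
  [0, [0.48, 0.104, 0], [0, 0, 0]],
  [0, [0.559, 0.121, 0], [0, 0, 0]],
])

```text
time_s: 6.78
position: [0.4383, -0.0017, 0.2239]
ee_rot: [-2.091, -2.342, 0.001]
force: [0.3, -1.0, 0.0]
grip_width: 0.999
finger_force: 0.0
```

```bash
python3 - <<'E'
from h import *
s=state();print(s['position'],s['ee_rot'])
for n,W,p in look('e'): tops(W,tag=n)
print(go((.440,-.005,.026)))
E
```

```text
[ 0.43829941 -0.00169077  0.22387814] [-2.09098050e+00 -2.34216871e+00  1.41395312e-03]
side top 0.4499 0.2593 r 29.9
side top 0.4536 0.1276 r 32.4
side top 0.4387 -0.0041 r 31.3
wrist top 0.4501 0.1278 r 28.6
wrist top 0.4382 -0.0051 r 28.6
[-0.0086  0.0022  0.3959]
```

Emit:
jog_arm([
  [0, [-0.007, 0.001, 0.12], [0, 0, 0]],
  [0, [-0.007, 0.001, 0.24], [0, 0, 0]],
  [0, [-0.007, 0.001, 0.34], [0, 0, 0]],
  [0, [-0.007, 0.001, 0.39], [0, 0, 0]],
  [0, [-0.007, 0.001, 0.39], [0, 0, 0]],
])

```text
time_s: 7.5
position: [0.438, -0.0078, 0.0281]
ee_rot: [-2.091, -2.338, 0.005]
force: [1.1, -0.5, 0.0]
grip_width: 0.996
finger_force: 0.0
```

Emit:
jog_arm([
  [0.5, [0, 0, 0], [0, 0, 0]],
  [1, [0, 0, 0], [0, 0, 0]],
  [1, [0, 0, 0], [0, 0, 0]],
  [1, [0, 0, 0], [0, 0, 0]],
  [1, [0, 0, 0], [0, 0, 0]],
])

```text
time_s: 8.12
position: [0.4409, -0.0079, 0.0316]
ee_rot: [2.092, 2.34, 0.001]
force: [-0.5, -1.3, 6.9]
grip_width: 0.663
finger_force: 63.4
```

Emit:
jog_arm([
  [1, [0, 0, -0.06], [0, 0, 0]],
  [1, [0, 0, -0.16], [0, 0, 0]],
  [1, [0, 0, -0.24], [0, 0, 0]],
  [1, [0, 0, -0.24], [0, 0, 0]],
])

```text
time_s: 8.62
position: [0.4417, -0.0079, 0.1536]
ee_rot: [2.09, 2.338, 0.005]
force: [0.1, -0.1, -1.3]
grip_width: 0.66
finger_force: 64.2
```

```bash
python3 - <<'E'
from h import *
s=state();print(s['position'],s['grip_width'],go((.628,.078,.026)))
E
```

```text
[ 0.44167903 -0.00785267  0.15358175] 0.6603055134014213 [0.1291 0.3895 0.2552]
```

Emit:
jog_arm([
  [1, [0.03, 0.1, 0], [0, 0, 0]],
  [1, [0.06, 0.2, 0], [0, 0, 0]],
  [1, [0.09, 0.3, 0], [0, 0, 0]],
  [1, [0.123, 0.39, 0], [0, 0, 0]],
  [1, [0.123, 0.39, 0], [0, 0, 0]],
])

```text
time_s: 9.25
position: [0.6287, 0.0766, 0.1479]
ee_rot: [-2.091, -2.343, 0.002]
force: [0.0, -0.7, -1.6]
grip_width: 0.662
finger_force: 64.7
```

```bash
python3 - <<'E'
from h import *
s=state();print(s['position'],s['grip_width'],go((.6283,.075,.032)))
for n,W,p in look('f'): tops(W,tag=n)
E
```

```text
[0.62865984 0.076635   0.14790906] 0.6615375720278811 [-0.0032 -0.0011  0.2318]
side top 0.4498 0.2589 r 30.4
side top 0.4528 0.1289 r 30.4
wrist top 0.4504 0.1279 r 29.2
```

View pics/f_wrist.png

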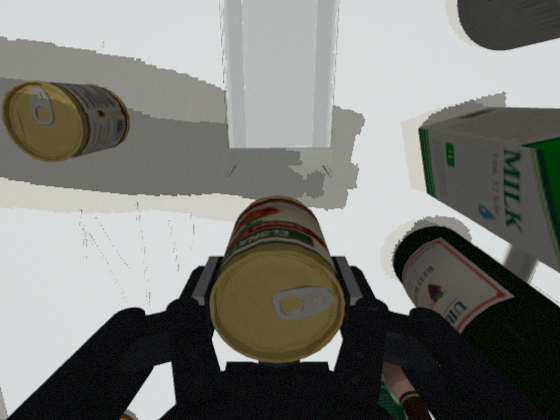

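The tin is held upright and centred in the gripper (278,300), in line with the lane mouth (278,150). I'll lower it into the bay.

Emit:
jog_arm([
  [1, [-0.002, -0.001, 0.08], [0, 0, 0]],
  [1, [-0.002, -0.001, 0.16], [0, 0, 0]],
  [1, [-0.002, -0.001, 0.21], [0, 0, 0]],
  [1, [-0.002, -0.001, 0.226], [0, 0, 0]],
  [1, [-0.002, -0.001, 0.23], [0, 0, 0]],
])

```text
time_s: 9.98
position: [0.6263, 0.0739, 0.0358]
ee_rot: [2.094, 2.342, 0.0]
force: [-0.5, -0.8, -0.9]
grip_width: 0.657
finger_force: 64.7
```

```bash
python3 - <<'E'
from h import *
s=state();print(s['position'],s['force'],s['grip_width'],go((.6283,.075,.031)))
E
```

```text
[0.62627697 0.07392705 0.03579298] [-0.54666721 -0.80254026 -0.85307689] 0.657418146333759 [0.0017 0.0043 0.0096]
```

Emit:
jog_arm([
  [1, [0.002, 0.003, 0.006], [0, 0, 0]],
  [1, [0.002, 0.003, 0.009], [0, 0, 0]],
  [0.5, [0.002, 0.003, 0.009], [0, 0, 0]],
  [0.2, [0.002, 0.003, 0.009], [0, 0, 0]],
  [0, [0.002, 0.003, 0.009], [0, 0, 0]],
])

```text
time_s: 10.6
position: [0.6279, 0.0754, 0.0308]
ee_rot: [2.094, 2.342, 0.0]
force: [-0.6, -0.3, 0.5]
grip_width: 0.983
finger_force: 0.0
```

Emit:
jog_arm([
  [0, [0, 0, 0], [0, 0, 0]],
  [0, [0, 0, -0.06], [0, 0, 0]],
  [0, [0, 0, -0.16], [0, 0, 0]],
  [0, [0, 0, -0.28], [0, 0, 0]],
  [0, [0, 0, -0.3], [0, 0, 0]],
])

```text
time_s: 11.22
position: [0.6295, 0.0755, 0.1853]
ee_rot: [2.09, 2.338, 0.007]
force: [1.5, 0.4, -0.1]
grip_width: 1.0
finger_force: 0.0
```

```bash
python3 - <<'E'
from h import *
B=np.array([.628,.078])
s=state();print(s['position'],s['grip_width'],'behind paddle',go(np.r_[B-.228*ax+.0*px,.045]))
for n,W,p in look('g'):
    tops(W,tag=n); tops(W,(.58,.68,.02,.14),tag=n+' bay')
    for z0,z1 in((.03,.09),(.09,.16)):
        q=sel(W,.67,.8,-.25,.0,z0,z1);l=(q[:,:2]-B);print(n,z0,len(q),np.percentile(l@px,[0.5,5]).round(3) if len(q) else '', np.percentile(l@ax,[1,99]).round(3) if len(q) else '')
E
```

```text
[0.62954496 0.07547499 0.18534216] 0.9999041416609462 behind paddle [-0.4506 -0.0025  0.2807]
side top 0.4496 0.2604 r 30.2
side top 0.4532 0.1272 r 30.8
side bay top 0.6278 0.0794 r 29.6
side 0.03 354 [0.022 0.06 ] [-0.336 -0.153]
side 0.09 364 [0.1   0.103] [-0.259 -0.161]
wrist top 0.45 0.128 r 29.3
wrist bay top 0.626 0.0784 r 28.7
wrist 0.03 441 [0.022 0.1  ] [-0.246 -0.095]
wrist 0.09 176 [0.119 0.12 ] [-0.179 -0.165]
```

Emit:
jog_arm([
  [1, [-0.11, 0, 0], [0, 0, 0]],
  [1, [-0.22, 0, 0], [0, 0, 0]],
  [1, [-0.33, 0, 0], [0, 0, 0]],
  [1, [-0.45, -0.002, 0], [0, 0, 0]],
  [1, [-0.45, -0.002, 0], [0, 0, 0]],
])

```text
time_s: 11.95
position: [0.6513, -0.1524, 0.1775]
ee_rot: [-2.097, -2.334, 0.003]
force: [-0.6, 1.1, 0.1]
grip_width: 0.002
finger_force: 0.0
```

Emit:
jog_arm([
  [1, [0, 0, 0.12], [0, 0, 0]],
  [1, [0, 0, 0.24], [0, 0, 0]],
  [1, [0, 0, 0.28], [0, 0, 0]],
  [1, [0, 0, 0.28], [0, 0, 0]],
])

```text
time_s: 12.45
position: [0.6502, -0.1468, 0.0375]
ee_rot: [-2.089, -2.339, 0.003]
force: [0.4, -0.1, 0.8]
grip_width: 0.002
finger_force: 0.0
```

```bash
python3 - <<'E'
from h import *
B=np.array([.628,.078]);s=state();l=s['position'][:2]-B;print(s['position'],l@ax,l@px,s['force'])
C=look('h')
E
```

```text
[ 0.65017406 -0.1467953   0.03749583] -0.22586608396225216 -0.0030215804634126622 [ 0.40930267 -0.12692656  0.75221094]
```

View pics/h_wrist.png

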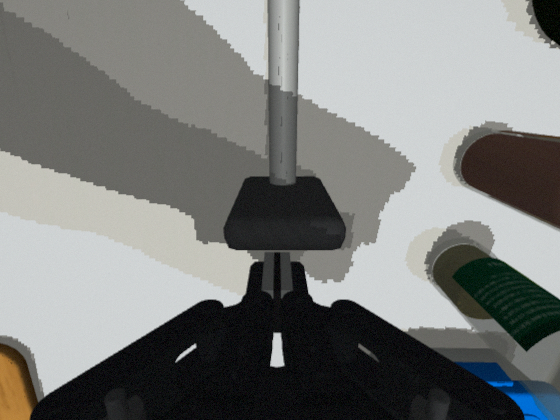

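The shut fingers (278,275) stand centred behind the paddle (285,215) with clear space around. I'll push in stages.

Emit:
jog_arm([
  [1, [0.03, 0.004, -0.012], [0, 0, 0]],
  [1, [0.06, 0.004, -0.014], [0, 0, 0]],
  [1, [0.1, 0.004, -0.014], [0, 0, 0]],
  [1, [0.14, 0.004, -0.014], [0, 0, 0]],
  [1, [0.18, 0.004, -0.014], [0, 0, 0]],
])

```text
time_s: 13.18
position: [0.6449, -0.0589, 0.0495]
ee_rot: [2.091, 2.338, -0.001]
force: [2.7, -10.1, 1.4]
grip_width: 0.002
finger_force: 5.2
```

Emit:
jog_arm([
  [1, [0.02, 0, 0], [0, 0, 0]],
  [1, [0.04, 0, 0], [0, 0, 0]],
  [1, [0.056, 0, 0], [0, 0, 0]],
  [1, [0.056, 0, 0], [0, 0, 0]],
])

```text
time_s: 13.68
position: [0.6418, -0.0308, 0.0495]
ee_rot: [2.091, 2.339, -0.0]
force: [1.3, -8.0, 2.6]
grip_width: 0.003
finger_force: 4.1
```

```bash
python3 - <<'E'
from h import *
B=np.array([.628,.078]);s=state();l=s['position'][:2]-B;print(s['position'],l@ax,l@px,s['force'])
for n,W,p in look('i',('side',)):
    tops(W,tag=n)
    q=sel(W,.58,.7,-.13,.05,.074,.09);l=q[:,:2]-B;t=l@ax;print('paddle',np.percentile(t,[1,50,99]).round(3))
    q=sel(W,.5,.7,.1,.4,.06,.076);l=q[:,:2]-B;m=abs(l@px)<.028;print('under roof',np.percentile((l@ax)[m],[1,50,99]).round(3),m.sum())
E
```

```text
[ 0.64176428 -0.0307742   0.04946831] -0.10963059743930552 0.0015536713468132961 [ 1.25002671 -7.96319333  2.59401784]
side top 0.4505 0.2595 r 30.7
side top 0.4535 0.1297 r 30.9
paddle [-0.111 -0.088 -0.082]
under roof [0.304 0.306 0.309] 148
```

Emit:
jog_arm([
  [1, [0.01, 0, 0], [0, 0, 0]],
  [1, [0.016, 0, 0], [0, 0, 0]],
  [1, [0.02, 0, 0], [0, 0, 0]],
  [1, [0.02, 0, 0], [0, 0, 0]],
])

```text
time_s: 14.22
position: [0.6413, -0.027, 0.0497]
ee_rot: [2.092, 2.329, -0.011]
force: [2.1, -34.4, -0.8]
grip_width: -0.003
finger_force: 17.3
```

Force jumped to 34 N, so the plunger is at its stop and the stroke is complete. I'll back off.

Emit:
jog_arm([
  [1, [-0.03, 0, 0], [0, 0, 0]],
  [1, [-0.1, 0, 0], [0, 0, 0]],
  [1, [-0.18, 0, 0], [0, 0, 0]],
  [1, [-0.27, 0, 0], [0, 0, 0]],
  [1, [-0.27, 0, 0], [0, 0, 0]],
])

```text
time_s: 14.85
position: [0.6553, -0.157, 0.0485]
ee_rot: [2.096, 2.338, 0.001]
force: [-0.1, 0.5, -0.2]
grip_width: 0.0
finger_force: 0.0
```

Emit:
jog_arm([
  [0, [0, 0, -0.1], [0, 0, 0]],
  [0, [0, 0, -0.2], [0, 0, 0]],
  [0, [0, 0, -0.32], [0, 0, 0]],
  [0, [0, 0, -0.34], [0, 0, 0]],
])

```text
time_s: 15.35
position: [0.6561, -0.1535, 0.2235]
ee_rot: [2.087, 2.338, 0.005]
force: [0.1, -0.1, 0.5]
grip_width: 0.844
finger_force: 0.0
```

```bash
python3 - <<'E'
from h import *
B=np.array([.628,.078]);s=state();l=s['position'][:2]-B;print(s['position'],l@ax,l@px,s['force'])
for n,W,p in look('j',('side','wrist')):
    tops(W,tag=n);tops(W,(.58,.68,.02,.14),tag=n+' bay')
    q=sel(W,.58,.7,-.13,.05,.074,.09);l=q[:,:2]-B;t=l@ax;print('paddle',np.percentile(t,[1,50,99]).round(3) if len(t) else '')
cv2.imwrite('pics/j_crop.png',cv2.resize(cv2.imread('pics/j_side.png')[170:340,220:380],None,fx=3.5,fy=3.5))
print(go((.4505,.128)))
E
```

```text
[ 0.65606458 -0.15346831  0.22350831] -0.233154105004535 0.002088402528345841 [ 0.14834463 -0.0984462   0.53062488]
side top 0.4495 0.2595 r 29.7
side top 0.4526 0.128 r 29.2
paddle [-0.194 -0.183 -0.177]
paddle [-0.194 -0.187 -0.181]
[ 0.6053 -0.3441]
```

View pics/j_crop.png

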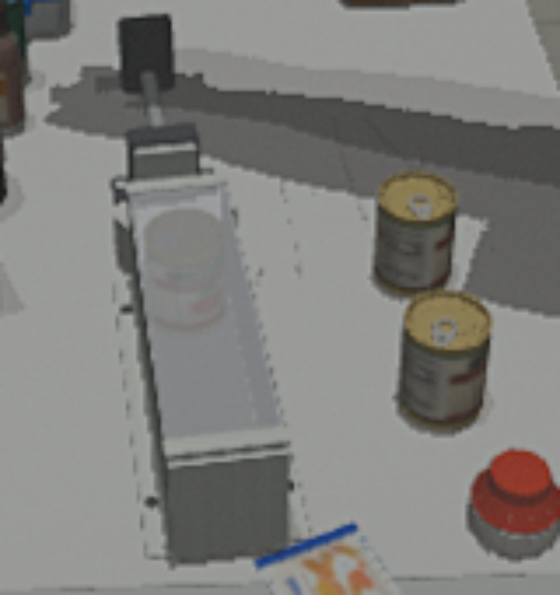

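The first tin stands upright under the roof (185,270 in the crop), the bay is empty and the plunger is back. The second tin is at (.4505, .128).

Emit:
jog_arm([
  [0, [0.1, -0.057, 0], [0, 0, 0]],
  [0, [0.2, -0.114, 0], [0, 0, 0]],
  [0, [0.3, -0.17, 0], [0, 0, 0]],
  [0, [0.4, -0.228, 0], [0, 0, 0]],
  [0, [0.5, -0.285, 0], [0, 0, 0]],
])

```text
time_s: 16.08
position: [0.4828, 0.0794, 0.2161]
ee_rot: [-2.092, -2.341, 0.002]
force: [1.4, 0.9, -0.3]
grip_width: 1.003
finger_force: 0.0
```

Emit:
jog_arm([
  [0, [0.06, -0.035, 0], [0, 0, 0]],
  [0, [0.105, -0.059, 0], [0, 0, 0]],
  [0, [0.105, -0.059, 0], [0, 0, 0]],
])

```text
time_s: 16.45
position: [0.4482, 0.1279, 0.2166]
ee_rot: [-2.089, -2.344, 0.002]
force: [0.1, -1.2, 0.5]
grip_width: 0.995
finger_force: 0.0
```

```bash
python3 - <<'E'
from h import *
from scipy.spatial.transform import Rotation as R
s=state();print(s['position'],s['grip_width'],R.from_rotvec(s['ee_rot']).as_matrix().round(3).tolist())
for n,W,p in look('k'): tops(W,tag=n)
print(go((.4505,.128,.031)))
E
```

```text
[0.44818589 0.12794544 0.21664912] 0.9951201742494341 [[-0.115, 0.993, -0.002], [0.993, 0.115, 0.0], [0.0, -0.002, -1.0]]
side top 0.4505 0.2602 r 29.5
side top 0.452 0.1295 r 29.3
wrist top 0.4477 0.2585 r 28.6
wrist top 0.4499 0.128 r 28.7
[0.0026 0.0019 0.3718]
```

Emit:
jog_arm([
  [0, [0.001, 0.002, 0.12], [0, 0, 0]],
  [0, [0.001, 0.002, 0.24], [0, 0, 0]],
  [0, [0.001, 0.002, 0.34], [0, 0, 0]],
  [0, [0.001, 0.002, 0.372], [0, 0, 0]],
  [0, [0.001, 0.002, 0.372], [0, 0, 0]],
])

```text
time_s: 17.18
position: [0.4504, 0.1262, 0.0301]
ee_rot: [-2.094, -2.339, 0.004]
force: [-0.2, 0.1, 0.5]
grip_width: 1.002
finger_force: 0.0
```

Emit:
jog_arm([
  [0.5, [0, 0, 0], [0, 0, 0]],
  [1, [0, 0, 0], [0, 0, 0]],
  [1, [0, 0, 0], [0, 0, 0]],
  [1, [0, 0, 0], [0, 0, 0]],
  [1, [0, 0, 0], [0, 0, 0]],
])

```text
time_s: 17.8
position: [0.452, 0.1269, 0.033]
ee_rot: [2.092, 2.341, 0.002]
force: [0.7, -1.1, 6.0]
grip_width: 0.658
finger_force: 63.4
```

Emit:
jog_arm([
  [1, [0, 0, -0.06], [0, 0, 0]],
  [1, [0, 0, -0.16], [0, 0, 0]],
  [1, [0, 0, -0.24], [0, 0, 0]],
  [1, [0, 0, -0.24], [0, 0, 0]],
])

```text
time_s: 18.3
position: [0.4526, 0.1272, 0.1549]
ee_rot: [2.091, 2.339, 0.007]
force: [0.1, 0.4, -2.2]
grip_width: 0.658
finger_force: 64.2
```

```bash
python3 - <<'E'
from h import *
s=state();print(s['position'],s['grip_width'],go((.628,.078,.031)))
E
```

```text
[0.45261737 0.12724804 0.15492889] 0.6580445546814054 [-0.137   0.3376  0.2479]
```

Emit:
jog_arm([
  [1, [-0.035, 0.085, 0], [0, 0, 0]],
  [1, [-0.07, 0.17, 0], [0, 0, 0]],
  [1, [-0.105, 0.255, 0], [0, 0, 0]],
  [1, [-0.139, 0.337, 0], [0, 0, 0]],
  [1, [-0.139, 0.337, 0], [0, 0, 0]],
])

```text
time_s: 18.92
position: [0.6281, 0.0756, 0.1493]
ee_rot: [-2.095, -2.34, 0.002]
force: [-0.1, -0.3, -2.0]
grip_width: 0.657
finger_force: 64.6
```

```bash
python3 - <<'E'
from h import *
s=state();print(s['position'],s['grip_width'],go((.6283,.077,.0335)))
for n,W,p in look('l'): tops(W,tag=n); tops(W,(.58,.68,.02,.14),(.17,.2),tag=n+' held');q=sel(W,.58,.68,.02,.14,.13,.22);print(len(q),np.percentile(q[:,2],[50,90,99]).round(3))
E
```

```text
[0.62812401 0.07563516 0.14934165] 0.6572614962634795 [0.0027 0.0007 0.2317]
side top 0.4502 0.2597 r 29.4
side held top 0.629 0.0825 r 49.7
997 [0.18  0.206 0.218]
wrist held top 0.6295 0.0855 r 50.2
26526 [0.185 0.209 0.219]
```

Emit:
jog_arm([
  [1, [0.003, 0.003, 0.08], [0, 0, 0]],
  [1, [0.003, 0.003, 0.16], [0, 0, 0]],
  [1, [0.003, 0.003, 0.21], [0, 0, 0]],
  [1, [0.003, 0.003, 0.226], [0, 0, 0]],
  [1, [0.003, 0.003, 0.23], [0, 0, 0]],
])

```text
time_s: 19.65
position: [0.6273, 0.0787, 0.0372]
ee_rot: [2.093, 2.342, 0.0]
force: [-0.7, 0.3, -1.3]
grip_width: 0.656
finger_force: 64.6
```

```bash
python3 - <<'E'
from h import *
s=state();print(s['position'],s['force'],s['grip_width'],go((.6283,.077,.0325)))
E
```

```text
[0.62726141 0.07870784 0.03720462] [-0.71671741  0.29523032 -1.30093157] 0.6562334556192051 [-0.0036  0.0017  0.0094]
```

Emit:
jog_arm([
  [1, [-0.003, 0.002, 0.006], [0, 0, 0]],
  [1, [-0.003, 0.002, 0.009], [0, 0, 0]],
  [0.5, [-0.003, 0.002, 0.009], [0, 0, 0]],
  [0.2, [-0.003, 0.002, 0.009], [0, 0, 0]],
  [0, [-0.003, 0.002, 0.009], [0, 0, 0]],
])

```text
time_s: 20.27
position: [0.6288, 0.077, 0.0324]
ee_rot: [-2.094, -2.342, -0.0]
force: [-0.5, 0.4, 0.1]
grip_width: 0.977
finger_force: 0.0
```

Emit:
jog_arm([
  [0, [0, 0, 0], [0, 0, 0]],
  [0, [0, 0, -0.06], [0, 0, 0]],
  [0, [0, 0, -0.16], [0, 0, 0]],
  [0, [0, 0, -0.28], [0, 0, 0]],
  [0, [0, 0, -0.3], [0, 0, 0]],
])

```text
time_s: 20.9
position: [0.6304, 0.0771, 0.1869]
ee_rot: [2.09, 2.338, 0.007]
force: [-0.7, -0.6, -0.4]
grip_width: 0.998
finger_force: 0.0
```

```bash
python3 - <<'E'
from h import *
B=np.array([.628,.078])
s=state();print(s['position'],s['grip_width'],'behind paddle',go(np.r_[B-.228*ax,.045]))
for n,W,p in look('m'):
    tops(W,tag=n); tops(W,(.58,.68,.02,.14),tag=n+' bay')
E
```

```text
[0.6303748  0.0770928  0.18688527] 0.9978702502129385 behind paddle [-0.4537 -0.0045  0.2838]
side top 0.449 0.2595 r 30.5
side bay top 0.63 0.0761 r 30.2
wrist bay top 0.6265 0.0781 r 28.8
```

Emit:
jog_arm([
  [1, [-0.11, 0, 0], [0, 0, 0]],
  [1, [-0.22, 0, 0], [0, 0, 0]],
  [1, [-0.33, 0, 0], [0, 0, 0]],
  [1, [-0.453, 0, 0], [0, 0, 0]],
  [1, [-0.453, 0, 0], [0, 0, 0]],
])

```text
time_s: 21.62
position: [0.6534, -0.1523, 0.179]
ee_rot: [-2.097, -2.334, 0.003]
force: [-0.5, 0.3, -1.0]
grip_width: 0.002
finger_force: 0.0
```

Emit:
jog_arm([
  [1, [0, 0, 0.12], [0, 0, 0]],
  [1, [0, 0, 0.24], [0, 0, 0]],
  [1, [0, 0, 0.272], [0, 0, 0]],
  [1, [0, 0, 0.272], [0, 0, 0]],
])

```text
time_s: 22.12
position: [0.6537, -0.1474, 0.0457]
ee_rot: [-2.092, -2.341, 0.001]
force: [0.6, 0.1, 0.7]
grip_width: -0.0
finger_force: 0.0
```

Emit:
jog_arm([
  [1, [0.03, 0, 0], [0, 0, 0]],
  [1, [0.06, 0, 0], [0, 0, 0]],
  [1, [0.1, 0, 0], [0, 0, 0]],
  [1, [0.14, 0, 0], [0, 0, 0]],
  [1, [0.18, 0, 0], [0, 0, 0]],
])

```text
time_s: 22.75
position: [0.6451, -0.0591, 0.0486]
ee_rot: [2.091, 2.337, -0.001]
force: [1.8, -11.1, 1.7]
grip_width: -0.0
finger_force: 5.6
```

Emit:
jog_arm([
  [1, [0.02, 0, 0], [0, 0, 0]],
  [1, [0.04, 0, 0], [0, 0, 0]],
  [1, [0.056, 0, 0], [0, 0, 0]],
  [1, [0.056, 0, 0], [0, 0, 0]],
])

```text
time_s: 23.25
position: [0.6419, -0.0309, 0.0486]
ee_rot: [2.09, 2.339, 0.0]
force: [0.0, -8.4, 2.0]
grip_width: -0.001
finger_force: 4.1
```

```bash
python3 - <<'E'
from h import *
B=np.array([.628,.078]);s=state();l=s['position'][:2]-B;print(s['position'],l@ax,l@px,s['force'])
E
```

```text
[ 0.64194394 -0.03088713  0.0486048 ] -0.10976284887463167 0.0017196245211568942 [ 0.04481216 -8.35574381  1.99746423]
```

Emit:
jog_arm([
  [1, [0.01, 0, 0], [0, 0, 0]],
  [1, [0.016, 0, 0], [0, 0, 0]],
  [1, [0.019, 0, 0], [0, 0, 0]],
  [1, [0.019, 0, 0], [0, 0, 0]],
])

```text
time_s: 23.75
position: [0.6415, -0.027, 0.0487]
ee_rot: [2.091, 2.329, -0.009]
force: [1.5, -32.0, 0.2]
grip_width: 0.001
finger_force: 16.0
```

Emit:
jog_arm([
  [1, [-0.03, 0, 0], [0, 0, 0]],
  [1, [-0.1, 0, 0], [0, 0, 0]],
  [1, [-0.18, 0, 0], [0, 0, 0]],
  [1, [-0.27, 0, 0], [0, 0, 0]],
  [1, [-0.27, 0, 0], [0, 0, 0]],
])

```text
time_s: 24.38
position: [0.6556, -0.1575, 0.0476]
ee_rot: [2.095, 2.338, 0.001]
force: [-0.5, 0.5, -0.4]
grip_width: 0.003
finger_force: 0.0
```

Emit:
jog_arm([
  [0, [0, 0, -0.1], [0, 0, 0]],
  [0, [0, 0, -0.2], [0, 0, 0]],
  [0, [0, 0, -0.32], [0, 0, 0]],
  [0, [0, 0, -0.34], [0, 0, 0]],
])

```text
time_s: 24.88
position: [0.6562, -0.154, 0.2225]
ee_rot: [2.087, 2.338, 0.006]
force: [0.4, 0.4, -0.1]
grip_width: 0.847
finger_force: 0.0
```

```bash
python3 - <<'E'
from h import *
B=np.array([.628,.078]);s=state();l=s['position'][:2]-B;print(s['position'],l@ax,l@px,s['force'])
for n,W,p in look('n',('side','wrist')):
    tops(W,tag=n);tops(W,(.58,.68,.02,.14),tag=n+' bay')
    q=sel(W,.58,.7,-.13,.05,.074,.09);l=q[:,:2]-B;t=l@ax;print('paddle',np.percentile(t,[1,50,99]).round(3) if len(t) else '')
cv2.imwrite('pics/n_crop.png',cv2.resize(cv2.imread('pics/n_side.png')[170:340,220:380],None,fx=3.5,fy=3.5))
print(go((.449,.2595)))
E
```

```text
[ 0.65617654 -0.15399646  0.22247042] -0.2336914448791458 0.0021407973734927635 [ 0.4291883   0.4323618  -0.10676337]
side top 0.4488 0.2599 r 30.1
paddle [-0.192 -0.183 -0.175]
paddle [-0.194 -0.187 -0.181]
[ 0.868  -0.3179]
```

View pics/n_crop.png

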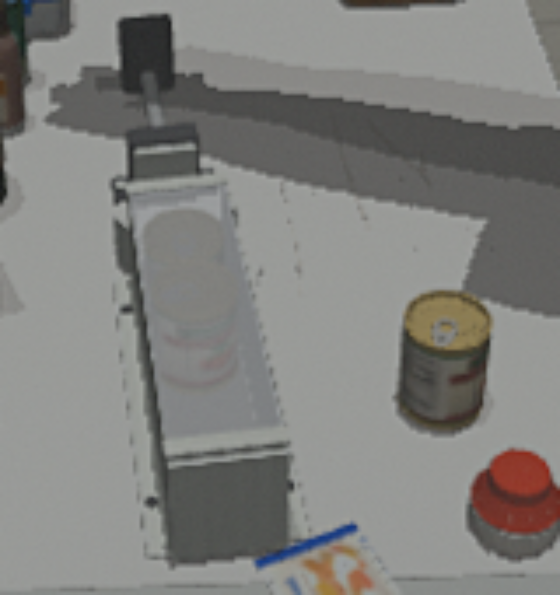

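Both tins are in a row under the roof (185,235 and 195,290 in the crop), with the bay empty. One tin is left, at (.449, .260).

Emit:
jog_arm([
  [0, [0.11, -0.04, 0], [0, 0, 0]],
  [0, [0.22, -0.08, 0], [0, 0, 0]],
  [0, [0.33, -0.12, 0], [0, 0, 0]],
  [0, [0.44, -0.16, 0], [0, 0, 0]],
  [0, [0.55, -0.2, 0], [0, 0, 0]],
])

```text
time_s: 25.6
position: [0.5226, 0.1087, 0.2148]
ee_rot: [-2.092, -2.341, 0.002]
force: [1.0, 0.4, 0.5]
grip_width: 0.998
finger_force: 0.0
```

Emit:
jog_arm([
  [0, [0.11, -0.04, 0], [0, 0, 0]],
  [0, [0.22, -0.08, 0], [0, 0, 0]],
  [0, [0.315, -0.117, 0], [0, 0, 0]],
  [0, [0.315, -0.117, 0], [0, 0, 0]],
])

```text
time_s: 26.1
position: [0.4461, 0.2594, 0.215]
ee_rot: [-2.087, -2.346, 0.003]
force: [0.4, -0.3, -0.1]
grip_width: 1.001
finger_force: 0.0
```

```bash
python3 - <<'E'
from h import *
from scipy.spatial.transform import Rotation as R
s=state();print(s['position'],s['grip_width'],R.from_rotvec(s['ee_rot']).as_matrix().round(3).tolist())
for n,W,p in look('o'): tops(W,tag=n)
print(go((.449,.2595,.031)))
E
```

```text
[0.44611394 0.25939037 0.21499657] 1.0012806891631045 [[-0.117, 0.993, -0.002], [0.993, 0.117, -0.0], [0.0, -0.002, -1.0]]
side top 0.4505 0.2598 r 29.3
wrist top 0.4479 0.2587 r 28.7
[0.0044 0.0025 0.3684]
```

Emit:
jog_arm([
  [0, [0, 0.003, 0.12], [0, 0, 0]],
  [0, [0, 0.003, 0.24], [0, 0, 0]],
  [0, [0, 0.003, 0.34], [0, 0, 0]],
  [0, [0, 0.003, 0.369], [0, 0, 0]],
  [0, [0, 0.003, 0.369], [0, 0, 0]],
])

```text
time_s: 26.82
position: [0.4508, 0.2562, 0.0317]
ee_rot: [-2.095, -2.341, 0.002]
force: [0.6, 0.5, 0.2]
grip_width: 0.997
finger_force: 0.0
```

Emit:
jog_arm([
  [0.5, [0, 0, 0], [0, 0, 0]],
  [1, [0, 0, 0], [0, 0, 0]],
  [1, [0, 0, 0], [0, 0, 0]],
  [1, [0, 0, 0], [0, 0, 0]],
  [1, [0, 0, 0], [0, 0, 0]],
])

```text
time_s: 27.45
position: [0.4517, 0.2571, 0.0338]
ee_rot: [2.093, 2.341, 0.005]
force: [-0.8, -1.0, 6.5]
grip_width: 0.656
finger_force: 62.5
```

Emit:
jog_arm([
  [1, [0, 0, -0.06], [0, 0, 0]],
  [1, [0, 0, -0.16], [0, 0, 0]],
  [1, [0, 0, -0.24], [0, 0, 0]],
  [1, [0, 0, -0.24], [0, 0, 0]],
])

```text
time_s: 27.95
position: [0.4522, 0.2575, 0.1558]
ee_rot: [2.091, 2.34, 0.01]
force: [0.6, -0.7, -2.7]
grip_width: 0.656
finger_force: 64.5
```

```bash
python3 - <<'E'
from h import *
s=state();print(s['position'],s['grip_width'],go((.628,.078,.031)))
E
```

```text
[0.4522261  0.25747581 0.1558488 ] 0.6558882964503988 [-0.3959  0.3093  0.2497]
```

Emit:
jog_arm([
  [1, [-0.08, 0.06, 0], [0, 0, 0]],
  [1, [-0.16, 0.12, 0], [0, 0, 0]],
  [1, [-0.25, 0.19, 0], [0, 0, 0]],
  [1, [-0.33, 0.25, 0], [0, 0, 0]],
  [1, [-0.398, 0.309, 0], [0, 0, 0]],
])

```text
time_s: 28.58
position: [0.6271, 0.0747, 0.1511]
ee_rot: [-2.094, -2.341, 0.001]
force: [0.8, 0.8, -1.8]
grip_width: 0.661
finger_force: 64.6
```

Emit:
jog_arm([
  [1, [0, 0, 0], [0, 0, 0]],
  [1, [0, 0, 0], [0, 0, 0]],
])

```text
time_s: 28.82
position: [0.6256, 0.0764, 0.1511]
ee_rot: [-2.093, -2.341, 0.001]
force: [-0.7, 0.4, -3.0]
grip_width: 0.659
finger_force: 64.8
```

```bash
python3 - <<'E'
from h import *
s=state();print(s['position'],s['grip_width'],go((.6283,.077,.0335)))
look('q')
E
```

```text
[0.62562591 0.07643193 0.15105019] 0.659402854473304 [0.0005 0.0054 0.2351]
```

View pics/q_wrist.png

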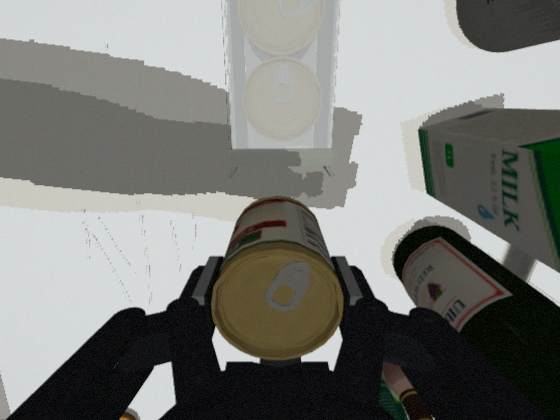

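The held tin is upright (278,300), and two tins show in the lane at (280,20) and (282,98). I'll lower this one.

Emit:
jog_arm([
  [1, [0, 0.006, 0.08], [0, 0, 0]],
  [1, [0, 0.006, 0.16], [0, 0, 0]],
  [1, [0, 0.006, 0.21], [0, 0, 0]],
  [1, [0, 0.006, 0.228], [0, 0, 0]],
  [1, [0, 0.006, 0.23], [0, 0, 0]],
])

```text
time_s: 29.55
position: [0.6292, 0.0772, 0.0372]
ee_rot: [2.093, 2.343, 0.0]
force: [0.9, -0.4, -1.5]
grip_width: 0.655
finger_force: 64.8
```

```bash
python3 - <<'E'
from h import *
s=state();print(s['position'],s['force'],s['grip_width'],go((.6283,.077,.033)))
E
```

```text
[0.62915194 0.0771932  0.03717534] [ 0.89633517 -0.41461395 -1.49611998] 0.6549182425575385 [-0.0002 -0.0017  0.0084]
```

Emit:
jog_arm([
  [1, [0, -0.001, 0.005], [0, 0, 0]],
  [1, [0, -0.001, 0.008], [0, 0, 0]],
  [0.5, [0, -0.001, 0.008], [0, 0, 0]],
  [0.2, [0, -0.001, 0.008], [0, 0, 0]],
  [0, [0, -0.001, 0.008], [0, 0, 0]],
])

```text
time_s: 30.18
position: [0.629, 0.0765, 0.0329]
ee_rot: [2.094, 2.342, 0.0]
force: [0.5, 0.3, 0.4]
grip_width: 0.982
finger_force: 0.0
```

Emit:
jog_arm([
  [0, [0, 0, 0], [0, 0, 0]],
  [0, [0, 0, -0.06], [0, 0, 0]],
  [0, [0, 0, -0.16], [0, 0, 0]],
  [0, [0, 0, -0.28], [0, 0, 0]],
  [0, [0, 0, -0.3], [0, 0, 0]],
])

```text
time_s: 30.8
position: [0.6305, 0.0766, 0.1874]
ee_rot: [2.09, 2.338, 0.007]
force: [0.4, 0.3, -1.0]
grip_width: 1.002
finger_force: 0.0
```

```bash
python3 - <<'E'
from h import *
B=np.array([.628,.078])
s=state();print(s['position'],s['grip_width'],'behind paddle',go(np.r_[B-.228*ax,.046]))
for n,W,p in look('r'):
    tops(W,tag=n); tops(W,(.58,.68,.02,.14),tag=n+' bay')
E
```

```text
[0.63045885 0.07655904 0.18736626] 1.002089281230539 behind paddle [-0.4526 -0.0046  0.2827]
side bay top 0.6295 0.0776 r 29.3
wrist bay top 0.6265 0.0783 r 28.9
```

Emit:
jog_arm([
  [1, [-0.11, 0, 0], [0, 0, 0]],
  [1, [-0.22, 0, 0], [0, 0, 0]],
  [1, [-0.33, 0, 0], [0, 0, 0]],
  [1, [-0.453, 0, 0], [0, 0, 0]],
  [1, [-0.453, 0, 0], [0, 0, 0]],
])

```text
time_s: 31.52
position: [0.6534, -0.1528, 0.1795]
ee_rot: [-2.098, -2.334, 0.003]
force: [0.9, 0.3, 0.1]
grip_width: -0.0
finger_force: 0.0
```

Emit:
jog_arm([
  [1, [0, 0, 0.12], [0, 0, 0]],
  [1, [0, 0, 0.24], [0, 0, 0]],
  [1, [0, 0, 0.272], [0, 0, 0]],
  [1, [0, 0, 0.272], [0, 0, 0]],
])

```text
time_s: 32.02
position: [0.6537, -0.1479, 0.0461]
ee_rot: [-2.092, -2.341, 0.001]
force: [0.7, -1.2, 0.8]
grip_width: 0.001
finger_force: 0.0
```

Emit:
jog_arm([
  [1, [0.03, 0, 0], [0, 0, 0]],
  [1, [0.06, 0, 0], [0, 0, 0]],
  [1, [0.1, 0, 0], [0, 0, 0]],
  [1, [0.14, 0, 0], [0, 0, 0]],
  [1, [0.18, 0, 0], [0, 0, 0]],
])

```text
time_s: 32.65
position: [0.6452, -0.0598, 0.0491]
ee_rot: [2.091, 2.337, -0.001]
force: [3.0, -11.4, 2.2]
grip_width: -0.001
finger_force: 6.0
```

Emit:
jog_arm([
  [1, [0.02, 0, 0], [0, 0, 0]],
  [1, [0.04, 0, 0], [0, 0, 0]],
  [1, [0.056, 0, 0], [0, 0, 0]],
  [1, [0.056, 0, 0], [0, 0, 0]],
])

```text
time_s: 33.15
position: [0.642, -0.0314, 0.0491]
ee_rot: [2.09, 2.338, 0.0]
force: [0.7, -7.3, 3.3]
grip_width: -0.0
finger_force: 4.1
```

Emit:
jog_arm([
  [1, [0.01, 0, 0], [0, 0, 0]],
  [1, [0.016, 0, 0], [0, 0, 0]],
  [1, [0.019, 0, 0], [0, 0, 0]],
  [1, [0.019, 0, 0], [0, 0, 0]],
])

```text
time_s: 33.65
position: [0.6415, -0.027, 0.0492]
ee_rot: [2.091, 2.33, -0.008]
force: [1.5, -29.6, 1.7]
grip_width: 0.001
finger_force: 14.9
```

Same stop position and force again, so that stroke is complete too. I'll retract and check.

Emit:
jog_arm([
  [1, [-0.03, 0, 0], [0, 0, 0]],
  [1, [-0.1, 0, 0], [0, 0, 0]],
  [1, [-0.18, 0, 0], [0, 0, 0]],
  [1, [-0.27, 0, 0], [0, 0, 0]],
  [1, [-0.27, 0, 0], [0, 0, 0]],
])

```text
time_s: 34.28
position: [0.6555, -0.158, 0.0479]
ee_rot: [2.096, 2.338, 0.001]
force: [-0.3, 0.4, -0.8]
grip_width: -0.001
finger_force: 0.0
```

Emit:
jog_arm([
  [0, [0, 0, -0.1], [0, 0, 0]],
  [0, [0, 0, -0.2], [0, 0, 0]],
  [0, [0, 0, -0.32], [0, 0, 0]],
  [0, [0, 0, -0.36], [0, 0, 0]],
  [0, [0, 0, -0.36], [0, 0, 0]],
])

```text
time_s: 34.9
position: [0.6555, -0.1545, 0.2295]
ee_rot: [2.09, 2.341, 0.003]
force: [-0.4, -0.9, -0.8]
grip_width: 1.0
finger_force: 0.0
```

```bash
python3 - <<'E'
from h import *
B=np.array([.628,.078])
for n,W,p in look('s',('side','wrist')):
    tops(W,tag=n);tops(W,(.58,.68,.02,.14),tag=n+' bay')
    q=sel(W,.58,.7,-.13,.05,.074,.09);t=(q[:,:2]-B)@ax;print('paddle',np.percentile(t,[1,50,99]).round(3) if len(t) else '')
cv2.imwrite('pics/s_crop.png',cv2.resize(cv2.imread('pics/s_side.png')[110:340,200:400],None,fx=2.6,fy=2.6))
E
```

```text
paddle [-0.195 -0.183 -0.176]
paddle [-0.195 -0.187 -0.181]
```

View pics/s_crop.png

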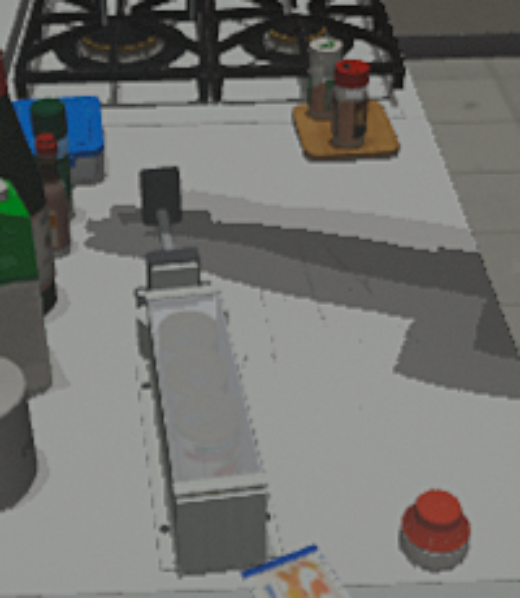

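All three tins are in the lane (180–210, 330–430 in the crop), the bay is empty and the plunger is back. Both jars stand on the board (350,105) and nothing else has moved.

```bash
python3 -c "
from cell import *
print(sign_off())"
```

```text
the job is handed in; nothing more can be done
None
```

The red-capped jar stands upright on the board beside the other jar, and all three tins present are upright inside the magazine. The bay is empty, the plunger is back at rest, and the job was handed in at about 35 s.

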